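Pin and wedge the drill template on its jig

ROBOT

A 6-joint arm with a two-finger parallel gripper is mounted at the origin on a cart in front of the work surface, level with it; the furniture and walls round the work are solid. World frame = base frame: x ahead of the robot, y to its left, z up, the work surface at z = 0. Lengths are in m, angles in rad, forces in N, time in s.
With the tool pointing down it reaches from about 0.35 to 0.975 m from the base axis. Payload 4.9 kg.
Tool frame: the origin (TCP) lies on the centre line of the jaws, within the pads' length; the fingertips stand 22 mm ahead of it and the grasp point (between the pads) lies 3 mm ahead of it (manip.tcp_to_tips is the distance from the TCP to the fingertips, in m); z points along the fingers, x is the direction in which the jaws open and shut, and the axes are right-handed (so a half turn about z gives the same grasp; the last joint's range is limited). The gripper opens to 85 mm and grips with 20 to 120 N. Pads are 22 mm wide; open, the fingers measure 114 mm over their backs; the gripper's body (76 mm by 85 mm) begins 54 mm behind the grasp point. The pads swing forward as they close: fully open they stand 13 mm farther back than shut.
Start: joints at [1.007, 0.053, 1.613, -0, 1.476, -0.119], TCP at [0.269, 0.564, 0.253] pointing down, gripper open.
Joint ranges: [-3.01, 3.01], [-1.01, 2.22], [0.06, 2.58], [-1.02, 4.17], [0.09, 2.62], [-3.14, 3.14]. Speed limits (rad/s): [2.57, 2.57, 3.14, 3.14, 3.14, 3.14].

INTERFACE

Orientations are given as a unit quaternion [w, x, y, z].
In Python, from plant import manip gives the robot as it stands.
- The arm moves only by the shell command python3 -m pendant 'ROWS'. ROWS is a JSON object of lists of equal length, an entry for each row: "linear": the shift along the tool's x, y, z in cm, a list of three; "rotation": the turn, a rotation vector about the tool's x, y, z in degrees, a list of three; "grip": the closure, from 0 (fully open) to 1 (shut). A call has exactly 10 rows; each row is the pose to reach, as a shift and turn from the pose commanded when the call began, along the tool's axes at that moment; what a row does not reach only later rows make up. A row lasts 1/12 s, in which the tool goes at most 41.7 mm and 7.16 degrees, less where a joint would pass 70% of its speed; a pose out of reach is approached as far as the arm can. A call with a gripper value outside its range is refused whole. The fingers move at their own pace and stop on an object; the grip force is fixed at half the most. Time passes only in rows, so rows that repeat a pose let the fingers close, or fill a call up. It gives the time, the measured TCP pose, the force and the opening at its end, in the units of the state.
- manip.state(): the state, without advancing time (a new reading comes with each control period).
- manip.grab_frame(name): name is "scene" or "top"; returns the picture (480x640x3 uint8, red, green, blue); there is no depth.
- manip.calibration(name): a dict with "fx", "fy", "cx", "cy" (pixels), "cam_to_world" (4x4, takes a point from camera to world coordinates). Camera axes: x right, y up, looking along -z (the intrinsics and any distortion apply to the point x, -y, -z); pixel columns grow to the right and rows downward; lengths in m; the calibration is good to about 2 mm. A picture is of the moment at which its call begins. calibration takes no time and is no camera call.
- manip.job_done(): hands the job in, once; it reports no verdict.
The state is a dict: "time": time; "joint_pos": joint angles; "joint_vel": joint speeds; "joint_efforts": joint torques, N m; "tool_pos": TCP position; "tool_rot": TCP orientation; "contact_force": force on the tool from outside, world axes, zero at the start; "ft_torque": the same for the moment, N m; "gripper_width": opening from 0.0 (shut) to 1.0 (fully open).
Only numpy, scipy, OpenCV 4.12 (cv2) and the standard library are available. Lean on these libraries where they do the work, as an engineer would, in place of code of your own. Each camera call takes 0.05 s, during which the arm holds its last target. There are 200 camera calls.

TASK

The aluminium drill template has been laid loosely on the drilling jig and is riding up on the locating pin. Nudge it gently along until its end hole drops over the pin and it lies flat, then take the wooden mallet and drive the wedge in with it until it goes no further, so that the wedge sits tight and holds the template against the fence. Lay the mallet back on the table; do not push the wedge with the fingers, and do not disturb the whetstone or the small green box.

Things in the scene. Friction and masses are not known exactly. Their poses are not given: they have to be found in the camera images.
- jig: Drilling jig screwed to the table: plywood board, two dark rails, an ebony blank in the channel between them. Origin: table level, under the centre of the seated template. +y along the fence to the pin end, +x to the fence, z up. Bearing surface (rail tops) at z = 45, x -122..73, y -150..100 mm. Both ends are open, and so is the -x side from y = +10 to 100: a finger can stand there beside the template.
- pin_foot (a point): Foot of the fixed steel locating pin, on its axis, on the bearing surface: (0, 62, 45) mm in the jig frame; axes as the jig. The pin is 14 mm in diameter, stands 8 mm up and has a rounded nose.
- fence (a point): Point on the inner face of the aluminium fence, (50.5, 0, 55) mm in the jig frame, axes as the jig. The face is the plane x = 50.5, y -150..100, z 45..65. Opposite, a fixed wooden cleat (y -150..10, back x = -120, z 45..69) has a sloping front: x = -94.5 at y = -150 to x = -62.5 at y = 10, but it is set up to 1.5 mm nearer or farther each time.
- template: Aluminium drill template, flat plate 100 x 180 x 12 mm (x, y, z), 0.5-0.9 kg, too wide to grasp; slides under a few N. Origin: centre of underside. Three dark bushes and, near its +y end, a plain hole. Starts propped on the pin, its -y end on the rails, 16-38 mm too far to jig +y, up to 4 mm off the fence and 2 degrees askew. Seated against the fence, its origin is at (0.5, 0, 45) mm in the jig frame.
- template_hole (a point): Centre of the template's plain locating hole at the underside: (0, 62, 0) mm in the template frame, axes as the template. Hole 16.5 mm in diameter, right through; it has about 1.2 mm play all round on the pin.
- wedge: Loose pale wooden wedge on the bearing surface between template and cleat, 170 (y) x 24 mm high. Origin: underside, halfway along. Thin end y = +85 (x 1..15), butt y = -85 (x -33..15); straight face x = +15 to the template, sloping face (1 in 5) to the cleat. Starts 40-50 mm back; driven along jig +y it jams with its origin at jig y -90 to -70 mm (feel for it) and stays by friction after taps of 12-20 N.
- wedge_butt (a point): Middle of the wedge's butt face, the face to strike: (-9, -85, 12) mm in the wedge frame, axes as the wedge.
- mallet: Joiner's mallet, 0.3 kg, lying level on its head on the table. Origin: table level under the grip point. Handle along x, 24 mm wide (y) and 20 mm high, axis at z = 26 mm, from x = -100 to +32 mm, clear of the table; grip it at the origin, close to the head.
- mallet_head (a point): Centre of the mallet's head, (58, 0, 26) mm in the mallet frame, axes as the mallet. Wooden block 52 (x) x 96 (y) x 52 (z) mm; its striking faces are the two ends at y = +48 and -48 mm.
- whetstone: Grey whetstone 33 x 68 x 27 mm; bystander. Origin: centre of its underside.
- small_green_box: Small green plastic box 71 x 103 x 34 mm; bystander. Origin: centre of its underside.

How it is judged:
On the way, in this order (a step that is already met when the one before it is completed fails the run):
1. the template's hole has dropped over the pin and it lies flat on the rails (horizontal distance between template_hole and pin_foot below 0.003 m and z of template_hole in the frame of jig below 0.047 m and angle between template's own z axis and vertical below 0.02 rad), for 0.2 s.
2. the mallet strikes the wedge (contact force between mallet and wedge above 3 N).
3. the wedge is jammed tight against the seated template, the mallet off it (all of step 1 and contact force between wedge and template above 5 N and y of wedge in the frame of jig above -0.094 m and z of wedge in the frame of jig below 0.048 m and contact force between mallet and wedge below 0.5 N), for 0.3 s.
At the end, for the whole second after the job is handed in: Template flat (1 degree, 2 mm), hole over the pin, long edge along the fence (1.5 mm, 1 degree); wedge driven in (origin past jig y = -94 mm) and jammed, pressing on the template with over 5 N by itself; mallet at rest on the table, not on the jig; nothing held (all of step 1 and contact force between wedge and template above 5 N and y of wedge in the frame of jig above -0.094 m and z of wedge in the frame of jig below 0.048 m and angle between the x axis of template and the x axis of jig, either way round below 0.02 rad and x of template in the frame of jig above -0.001 m and height (world z) of mallet_head below 0.06 m and linear speed of mallet below 0.02 m/s and linear speed of each of wedge, template below 0.01 m/s); the robot touches nothing.
It fails at once if the fingers push the wedge (contact force between the fingers and wedge above 1.5 N).
It fails at once if the template is shoved hard (over 60 N by the fingers) (contact force between the fingers and template above 60 N).
It fails at once if the whetstone is disturbed (moved more than 2 cm) (distance of whetstone from where it was at the start of the episode above 0.02 m).
It fails at once if the green box is disturbed (moved more than 2 cm) (distance of small_green_box from where it was at the start of the episode above 0.02 m).
It also fails if it takes over 61 s, if anything falls off the work surface, if the arm or the gripper's body presses on something with over 40 N, if the wrist force passes 120 N, or if a joint passes its speed limit or range.

## Working session

There is one attempt and no reset: what is moved stays moved. The work goes in short steps, Python scripts to look and compute and a shell command to move; the robot and the scene stay as the last step left them, time stands still between calls to the robot, and variables do not carry over. Pictures are saved under pics/ and viewed, about 8 in all and at most 12, crops included, and the job is handed in when it is done.

```bash
mkdir -p pics; ls
python3 - <<'E'
from plant import manip
import cv2,json
for n in("scene","top"):
    f=manip.grab_frame(n); cv2.imwrite(f"pics/{n}0.png",f[:,:,::-1])
    c=manip.calibration(n); print(n,{k:(v if not hasattr(v,'tolist') else v.tolist()) for k,v in c.items()})
print(manip.state(), manip.tcp_to_tips)
E
```

```text
pics
scene {'fx': 578.0213650255365, 'fy': 578.0213650255365, 'cx': 311.35362381204305, 'cy': 242.9850089924746, 'cam_to_world': [[0.6256622743087926, 0.5066132838820208, -0.5932029156208052, -0.2767777530224846], [-0.7800922262565918, 0.4046784611904885, -0.47717026477195007, -0.7363539839570051], [-0.001684351739832377, 0.7613004161582821, 0.6483971308669118, 0.9873092568379205], [0.0, 0.0, 0.0, 1.0]]}
top {'fx': 542.4238909600758, 'fy': 542.4238909600758, 'cx': 314.8709517560886, 'cy': 238.1753027878885, 'cam_to_world': [[-0.028630586100661944, 0.9863185530591131, -0.16234531539563993, 0.38646397871676913], [-0.999472787654428, -0.025759385818956385, 0.019763622656711225, -0.009116199369653175], [0.015311312086797254, 0.16282556904125156, 0.9865360600548636, 1.313400426176818], [0.0, 0.0, 0.0, 1.0]]}
{'time': 0.1, 'joint_pos': array([ 1.00701052e+00,  5.32928359e-02,  1.61413434e+00,  7.27151446e-06,
        1.47600162e+00, -1.19052947e-01]), 'joint_vel': array([-9.46337480e-04, -2.02686150e-03, -2.91589623e-03, -2.07342416e-03,
        1.39784911e-03, -7.97920192e-05]), 'joint_efforts': array([ 2.13960616e-04, -3.94905424e+01, -3.71361923e+01, -7.20476964e-05,
        3.94961913e-03,  5.92079090e-06]), 'tool_pos': array([0.26863667, 0.56375278, 0.25219803]), 'tool_rot': array([ 3.91077765e-04,  8.45640634e-01,  5.33751886e-01, -8.30621631e-04]), 'contact_force': array([0.23968723, 1.25321917, 0.75846996]), 'ft_torque': array([-0.03649816, -0.02992185, -0.00418128]), 'gripper_width': 1.0066991532128602} 0.022
```

View pics/scene0.png

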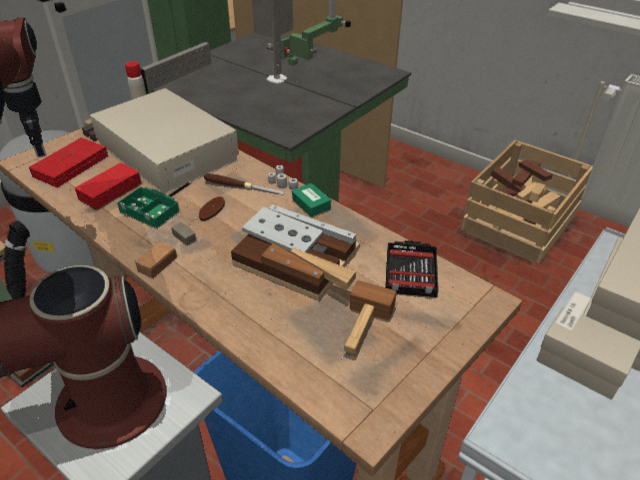

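View pics/top0.png

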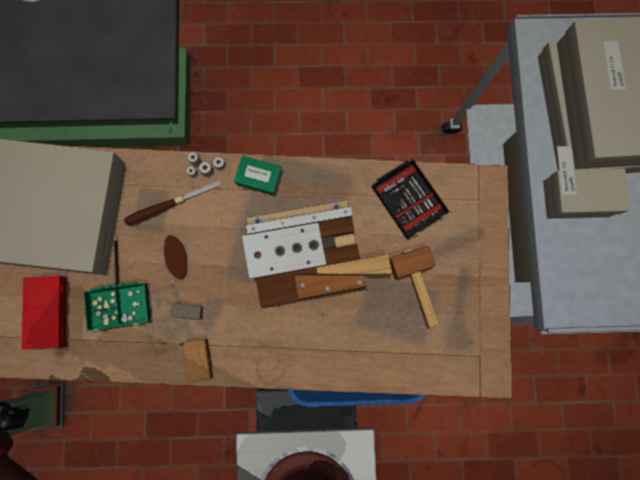

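Top view: the jig is at about (305,255) with +y to the left. The template spans (243..325, 222..278), the hole is at (257,255), and the wedge runs (317..390, 255..275). The mallet head is at (411,262) with its handle down to (432,325). The whetstone is at (186,311) and the green box at (258,175). I'll zoom in for corners.

```bash
cat > h.py <<'E'
import numpy as np,cv2
from plant import manip
def ray(n,u,v,z):
    c=manip.calibration(n);T=np.array(c["cam_to_world"])
    d=T[:3,:3]@np.array([(u-c["cx"])/c["fx"],-(v-c["cy"])/c["fy"],-1]);o=T[:3,3]
    return o+d*(z-o[2])/d[2]
def proj(n,p):
    c=manip.calibration(n);T=np.array(c["cam_to_world"]);q=T[:3,:3].T@(np.array(p)-T[:3,3])
    return c["cx"]-c["fx"]*q[0]/q[2], c["cy"]+c["fy"]*q[1]/q[2]
def crop(n,x0,y0,x1,y1,k,out):
    f=manip.grab_frame(n);im=cv2.resize(f[y0:y1,x0:x1],None,fx=k,fy=k,interpolation=cv2.INTER_CUBIC)
    cv2.imwrite(f"pics/{out}.png",im[:,:,::-1]);return f
E
python3 -c "
from h import *
crop('top',235,190,445,335,3.8,'t1')
crop('scene',220,190,410,360,3.5,'s1')"
```

```text
(no output)
```

View pics/t1.png

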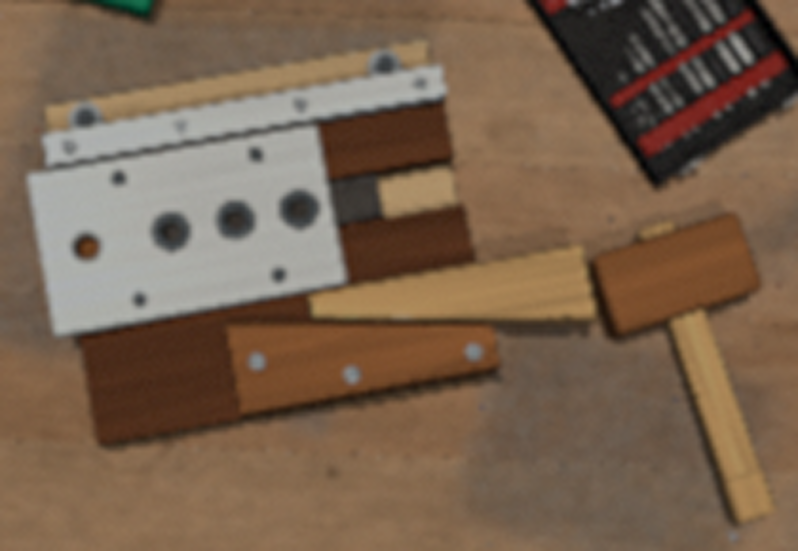

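View pics/s1.png

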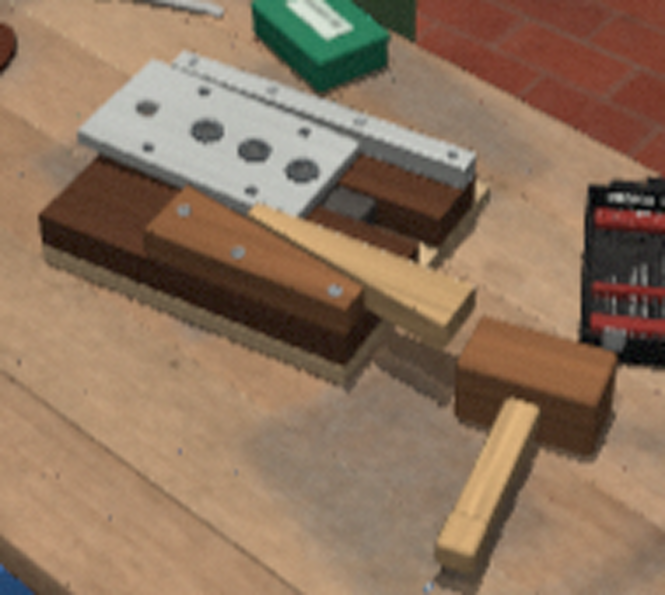

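Crops (scale 3.8, offset 235,190): fence top inner edge runs (47,168)–(444,100), cleat back corners are (240,412) and (497,370), and template corners are (28,175), (318,128), (346,283), (55,335). Wedge butt top is (583,248)–(595,320). Mallet head top corners are (592,255), (735,212), (760,280), (612,337), and the handle end is (752,520).

```bash
cat > m.py <<'E'
from h import *
R=lambda u,v,z:ray('top',235+u/3.8,190+v/3.8,z)
S=lambda u,v,z:ray('scene',220+u/3.5,190+v/3.5,z)
obs=[(R(444,100,.065),(50.5,-150)),(R(47,166,.065),(50.5,100)),(R(240,412,.069),(-120,10)),(R(497,370,.069),(-120,-150)),(R(100,445,.045),(-122,100)),
 (S(475,178,.065),(50.5+22,-150)) ,(S(40,215,.045),(-122,100))]
P=np.array([o[0][:2] for o in obs[:5]]);J=np.array([o[1] for o in obs[:5]])/1000
pc,jc=P.mean(0),J.mean(0);H=(J-jc).T@(P-pc);U,_,V=np.linalg.svd(H);Rm=V.T@U.T;t=pc-Rm@jc
print('jig',t,np.degrees(np.arctan2(Rm[1,0],Rm[0,0])),'det',np.linalg.det(Rm));print('res mm',((J@Rm.T+t-P)*1000).round(1).tolist())
tj=lambda p:((np.array(p)[:2]-t)@Rm*1000).round(1)
np.savez('jig.npz',t=t,R=Rm)
print('scene check',tj(obs[5][0]),tj(obs[6][0]))
for u,v,z in[(28,175,.065),(318,128,.057),(346,283,.057),(55,335,.065)]:print('tpl',tj(R(u,v,z)))
print('hole',tj(R(87,246,.065)))
for u,v in[(583,248),(595,320),(312,298),(310,320)]:print('wedge',R(u,v,.069)[:2],tj(R(u,v,.069)))
h=[R(u,v,.052)[:2] for u,v in[(592,255),(735,212),(760,280),(612,337)]]
print('head',np.array(h).round(4).tolist(),np.mean(h,0))
print('head size',[np.linalg.norm(h[i]-h[(i+1)%4]) for i in range(4)])
print('scene head',[S(u,v,.052)[:2].round(4).tolist() for u,v in[(485,318),(617,358),(597,430+0),(458,368)]])
a,b=R(688,312,.036)[:2],R(752,520,.036)[:2];print('handle',a,b,np.degrees(np.arctan2(*(b-a)[::-1])))
print('head in jig',tj(np.mean(h,0)))
E
python3 m.py
```

```text
jig [0.57129581 0.01654251] 8.494225526592764 det 0.9999999999999997
res mm [[1.7, -1.8], [-0.1, -0.0], [-1.8, 0.6], [0.9, -2.0], [-0.7, 3.2]]
scene check [  46.8 -163.4] [-121.9   93.9]
tpl [ 47.1 112.3]
tpl [ 46.7 -68.5]
tpl [-51.5 -68.2]
tpl [-52.8 111.4]
hole [-2.5 83.7]
wedge [ 0.54665758 -0.20336835] [ -56.9 -213.9]
wedge [ 0.50246731 -0.20842631] [-101.3 -212.3]
wedge [ 0.52049707 -0.03717058] [-58.2 -45.6]
wedge [ 0.50716058 -0.03556815] [-71.1 -42.1]
head [[0.5443, -0.2114], [0.5688, -0.3017], [0.526, -0.3145], [0.4933, -0.2211]] [ 0.53312968 -0.26217508]
head size [np.float64(0.0936094108804993), np.float64(0.04470012505517567), np.float64(0.09902821787950036), np.float64(0.05194096653325602)]
scene head [[0.5416, -0.2182], [0.5646, -0.3064], [0.5033, -0.3306], [0.493, -0.2312]]
handle [ 0.50896198 -0.27207295] [ 0.37999752 -0.3038864 ] -166.14271982213927
head in jig [ -78.9 -270. ]
```

```bash
cat >> h.py <<'E'
from scipy.spatial.transform import Rotation as Ro
def go(jx,jy,z,yaw=8.494):
    """print the shift (cm, tool axes now) and turn to bring TCP to jig (jx,jy) mm, world z m, tool x at yaw+90"""
    d=np.load('jig.npz');p=np.append(d['R']@(np.array([jx,jy])/1000)+d['t'],z);world(p,yaw)
def world(p,yaw=8.494):
    s=manip.state();r=Ro.from_quat(np.roll(s['tool_rot'],-1))
    a=np.radians(yaw+90);X=np.array([np.cos(a),np.sin(a),0]);Z=np.array([0,0,-1.]);T=Ro.from_matrix(np.c_[X,np.cross(Z,X),Z])
    print('lin cm',(r.inv().apply(p-s['tool_pos'])*100).round(2),'rot deg',np.degrees((r.inv()*T).as_rotvec()).round(2))
def where():
    d=np.load('jig.npz');s=manip.state();a=(s['tool_pos'][:2]-d['t'])@d['R']*1000
    print('t',round(s['time'],2),'jig xy',a.round(1),'z',(s['tool_pos'][2]*1000).round(1),'F jig',(s['contact_force'][:2]@d['R']).round(1),s['contact_force'][2].round(1),'w',round(s['gripper_width'],2))
E
python3 -c "
from h import *
where();go(-85,32,.16);go(-85,32,.071)"
```

```text
t 0.2 jig xy [-218.4  586. ] z 252.5 F jig [-0.3  0.4] -0.3 w 1.0
lin cm [-38.48  42.03   9.29] rot deg [-3.000e-02  7.000e-02 -3.398e+01]
lin cm [-38.46  42.03  18.19] rot deg [-3.000e-02  7.000e-02 -3.398e+01]
```

```bash
python3 -m pendant '{"linear":[[-38.5,42,9.3],[-38.5,42,9.3],[-38.5,42,9.3],[-38.5,42,9.3],[-38.5,42,9.3],[-38.5,42,9.3],[-38.5,42,9.3],[-38.5,42,9.3],[-38.5,42,9.3],[-38.5,42,9.3]],"rotation":[[0,0,-34],[0,0,-34],[0,0,-34],[0,0,-34],[0,0,-34],[0,0,-34],[0,0,-34],[0,0,-34],[0,0,-34],[0,0,-34]],"grip":[1,1,1,1,1,1,1,1,1,1]}'; python3 -c "
from h import *
where();go(-85,32,.16);go(-85,32,.071)"
```

```text
time: 1.03
tool_pos: [0.4215, 0.1855, 0.1867]
tool_rot: [0.0, 0.653, 0.758, 0.0]
contact_force: [0.7, 0.2, 0.6]
gripper_width: 0.001
t 1.03 jig xy [-123.2  189.2] z 186.7 F jig [0.7 0.1] 0.6 w 0.0
lin cm [-15.72   3.81   2.68] rot deg [ 0.04 -0.01  0.04]
lin cm [-15.72   3.81  11.58] rot deg [ 0.04 -0.01  0.04]
```

```bash
python3 -m pendant '{"linear":[[-4,1,1],[-8,2,2],[-12,3,2.7],[-15.7,3.8,2.7],[-15.7,3.8,2.7],[-15.7,3.8,5.5],[-15.7,3.8,8.5],[-15.7,3.8,11],[-15.7,3.8,11.4],[-15.7,3.8,11.4]],"rotation":[[0,0,0],[0,0,0],[0,0,0],[0,0,0],[0,0,0],[0,0,0],[0,0,0],[0,0,0],[0,0,0],[0,0,0]],"grip":[1,1,1,1,1,1,1,1,1,1]}'; python3 -c "
from h import *
where();go(-85,32,.071)
crop('top',235,190,445,335,3.8,'t2')"
```

```text
time: 1.87
tool_pos: [0.4803, 0.0381, 0.071]
tool_rot: [-0.002, 0.653, 0.758, -0.001]
contact_force: [-0.5, -0.9, 0.2]
gripper_width: 0.005
t 1.87 jig xy [-86.8  34.8] z 71.0 F jig [-0.6 -0.8] 0.2 w 0.0
lin cm [-0.28  0.18  0.  ] rot deg [-0.27 -0.07  0.03]
```

View pics/t2.png

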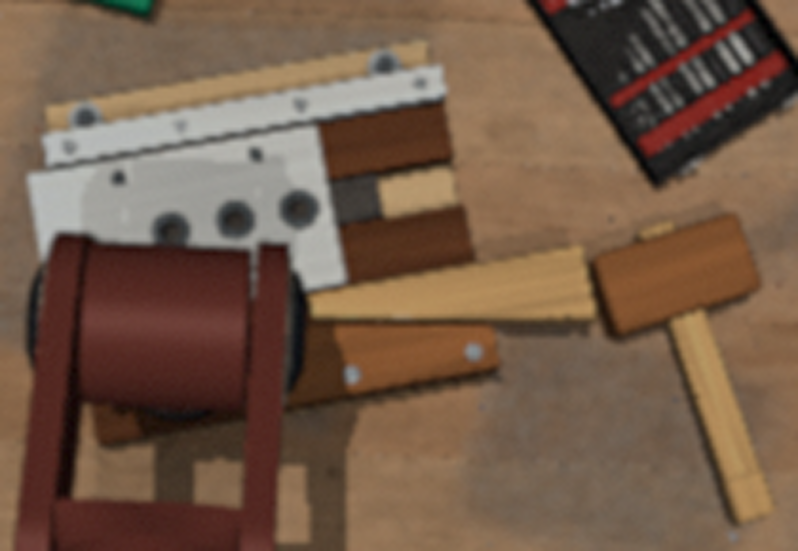

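The arm hides the side contact, but nothing has shifted. Now a gentle push towards the fence.

```bash
python3 -m pendant '{"linear":[[0,0.5,0],[0,1.0,0],[0,1.5,0],[0,1.8,0],[0,2.0,0],[0,2.1,0],[0,2.2,0],[0,2.3,0],[0,2.4,0],[0,2.4,0]],"rotation":[[0,0,0],[0,0,0],[0,0,0],[0,0,0],[0,0,0],[0,0,0],[0,0,0],[0,0,0],[0,0,0],[0,0,0]],"grip":[1,1,1,1,1,1,1,1,1,1]}'; python3 -c "
from h import *
where()"
```

```text
time: 2.75
tool_pos: [0.5049, 0.0412, 0.0726]
tool_rot: [-0.001, 0.653, 0.758, -0.001]
contact_force: [-4.6, -0.2, 2.1]
gripper_width: 0.005
t 2.75 jig xy [-62.   34.2] z 72.6 F jig [-4.5  0.5] 2.1 w 0.0
```

Contact at −4.5 N. Continuing in small steps.

```bash
python3 -m pendant '{"linear":[[0,0.04,0],[0,0.08,0],[0,0.12,0],[0,0.16,0],[0,0.2,0],[0,0.2,0],[0,0.2,0],[0,0.2,0],[0,0.2,0],[0,0.2,0]],"rotation":[[0,0,0],[0,0,0],[0,0,0],[0,0,0],[0,0,0],[0,0,0],[0,0,0],[0,0,0],[0,0,0],[0,0,0]],"grip":[1,1,1,1,1,1,1,1,1,1]}' | grep force; python3 -c "
from h import *
where()"; python3 -m pendant '{"linear":[[0,0.04,0],[0,0.08,0],[0,0.1,0],[0,0.1,0],[0,0.1,0],[0,0.1,0],[0,0.1,0],[0,0.1,0],[0,0.1,0],[0,0.1,0]],"rotation":[[0,0,0],[0,0,0],[0,0,0],[0,0,0],[0,0,0],[0,0,0],[0,0,0],[0,0,0],[0,0,0],[0,0,0]],"grip":[1,1,1,1,1,1,1,1,1,1]}'|grep force; python3 -c "
from h import *
where()"
```

```text
contact_force: [-5.4, 1.0, 2.1]
t 3.58 jig xy [-59.8  34.3] z 72.7 F jig [-5.2  1.8] 2.1 w -0.0
contact_force: [-6.8, -1.8, 4.5]
t 4.42 jig xy [-59.5  34.1] z 72.5 F jig [-7.  -0.7] 4.5 w -0.0
```

```bash
python3 -m pendant '{"linear":[[0,0.04,0],[0,0.08,0],[0,0.12,0],[0,0.15,0],[0,0.15,0],[0,0.15,0],[0,0.15,0],[0,0.15,0],[0,0.15,0],[0,0.15,0]],"rotation":[[0,0,0],[0,0,0],[0,0,0],[0,0,0],[0,0,0],[0,0,0],[0,0,0],[0,0,0],[0,0,0],[0,0,0]],"grip":[1,1,1,1,1,1,1,1,1,1]}'; python3 -c "
from h import *
where()"
```

```text
time: 5.25
tool_pos: [0.5079, 0.0413, 0.0721]
tool_rot: [-0.002, 0.653, 0.758, -0.003]
contact_force: [-10.4, -2.9, 5.0]
gripper_width: 0.002
t 5.25 jig xy [-59.1  33.9] z 72.1 F jig [-10.7  -1.4] 5.0 w 0.0
```

```bash
python3 -m pendant '{"linear":[[0,-1,0],[0,-1.5,-2],[0,-1.5,-5],[1,0,-6],[4,2,-6],[7,4,-6],[10,5.5,-6],[11.5,6,-6],[11.5,6,-6],[11.5,6,-6]],"rotation":[[0,0,0],[0,0,0],[0,0,0],[0,0,0],[0,0,0],[0,0,0],[0,0,0],[0,0,0],[0,0,0],[0,0,0]],"grip":[1,1,1,1,1,1,1,1,1,1]}'; python3 -c "
from h import *
where();go(2,140,.071)"
```

```text
time: 6.08
tool_pos: [0.5528, 0.1651, 0.133]
tool_rot: [0.0, 0.652, 0.758, 0.0]
contact_force: [0.3, -0.3, -0.4]
gripper_width: 0.001
t 6.08 jig xy [  3.6 149.6] z 133.0 F jig [ 0.2 -0.3] -0.4 w 0.0
lin cm [-0.96 -0.17  6.2 ] rot deg [0.07 0.01 0.12]
```

```bash
python3 -m pendant '{"linear":[[0,-0.2,2],[0,-0.2,4],[0,-0.2,5.5],[0,-0.2,6.1],[-0.3,-0.2,6.1],[-0.8,-0.2,6.1],[-1.2,-0.2,6.1],[-1.5,-0.2,6.1],[-1.8,-0.2,6.1],[-2,-0.2,6.1]],"rotation":[[0,0,0],[0,0,0],[0,0,0],[0,0,0],[0,0,0],[0,0,0],[0,0,0],[0,0,0],[0,0,0],[0,0,0]],"grip":[1,1,1,1,1,1,1,1,1,1]}'; python3 -c "
from h import *
where();
f=crop('scene',220,190,410,360,3.5,'s2')"
```

```text
time: 6.92
tool_pos: [0.5542, 0.144, 0.0729]
tool_rot: [0.001, 0.653, 0.758, 0.001]
contact_force: [-0.9, 0.3, -0.4]
gripper_width: -0.002
t 6.92 jig xy [  2.  128.5] z 72.9 F jig [-0.9  0.4] -0.4 w -0.0
```

View pics/s2.png

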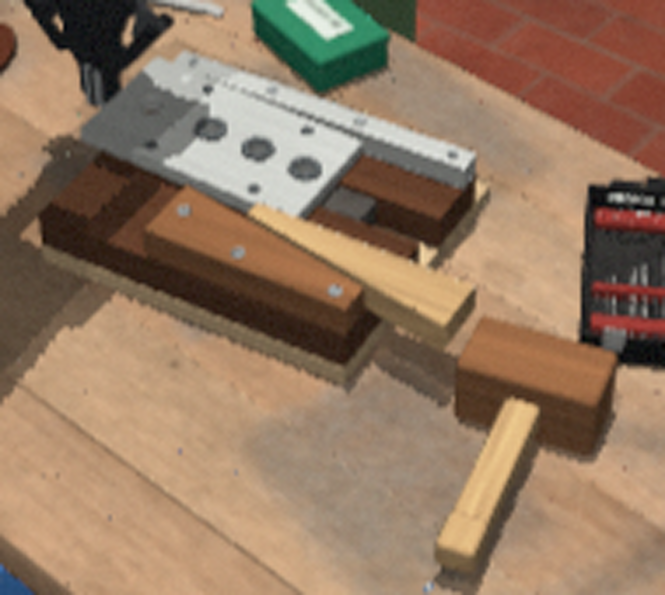

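The template now lies along the fence, and the fingers stand at its end. Pushing towards −y.

```bash
python3 -m pendant '{"linear":[[-0.15,0,0],[-0.3,0,0],[-0.45,0,0],[-0.6,0,0],[-0.75,0,0],[-0.9,0,0],[-1.05,0,0],[-1.2,0,0],[-1.3,0,0],[-1.4,0,0]],"rotation":[[0,0,0],[0,0,0],[0,0,0],[0,0,0],[0,0,0],[0,0,0],[0,0,0],[0,0,0],[0,0,0],[0,0,0]],"grip":[1,1,1,1,1,1,1,1,1,1]}' | grep force; python3 -c "
from h import *
where();"; python3 -m pendant '{"linear":[[-0.05,0,0],[-0.1,0,0],[-0.15,0,0],[-0.2,0,0],[-0.25,0,0],[-0.3,0,0],[-0.35,0,0],[-0.4,0,0],[-0.4,0,0],[-0.4,0,0]],"rotation":[[0,0,0],[0,0,0],[0,0,0],[0,0,0],[0,0,0],[0,0,0],[0,0,0],[0,0,0],[0,0,0],[0,0,0]],"grip":[1,1,1,1,1,1,1,1,1,1]}'; python3 -c "
from h import *
where();"
```

```text
contact_force: [-0.5, 2.7, -1.8]
t 7.8 jig xy [  1.1 114.9] z 71.6 F jig [-0.1  2.8] -1.8 w 0.0
time: 8.63
tool_pos: [0.5563, 0.1265, 0.0721]
tool_rot: [0.0, 0.653, 0.758, -0.0]
contact_force: [-0.7, 2.2, -1.8]
gripper_width: 0.004
t 8.63 jig xy [  1.4 111. ] z 72.1 F jig [-0.4  2.2] -1.8 w 0.0
```

```bash
python3 -m pendant '{"linear":[[-0.05,0,0],[-0.1,0,0],[-0.15,0,0],[-0.2,0,0],[-0.25,0,0],[-0.3,0,0],[-0.35,0,0],[-0.4,0,0],[-0.4,0,0],[-0.4,0,0]],"rotation":[[0,0,0],[0,0,0],[0,0,0],[0,0,0],[0,0,0],[0,0,0],[0,0,0],[0,0,0],[0,0,0],[0,0,0]],"grip":[1,1,1,1,1,1,1,1,1,1]}'|grep force; python3 -c "
from h import *
where();";  python3 -m pendant '{"linear":[[-0.05,0,0],[-0.1,0,0],[-0.15,0,0],[-0.2,0,0],[-0.25,0,0],[-0.3,0,0],[-0.3,0,0],[-0.3,0,0],[-0.3,0,0],[-0.3,0,0]],"rotation":[[0,0,0],[0,0,0],[0,0,0],[0,0,0],[0,0,0],[0,0,0],[0,0,0],[0,0,0],[0,0,0],[0,0,0]],"grip":[1,1,1,1,1,1,1,1,1,1]}'|grep force; python3 -c "
from h import *
where();f=crop('scene',220,190,410,360,3.5,'s3')"
```

```text
contact_force: [0.2, 0.9, 0.3]
t 9.47 jig xy [  1.6 106.8] z 72.2 F jig [0.3 0.8] 0.3 w 0.0
contact_force: [0.5, 0.8, 0.4]
t 10.3 jig xy [  1.4 104. ] z 72.0 F jig [0.6 0.8] 0.4 w -0.0
```

View pics/s3.png

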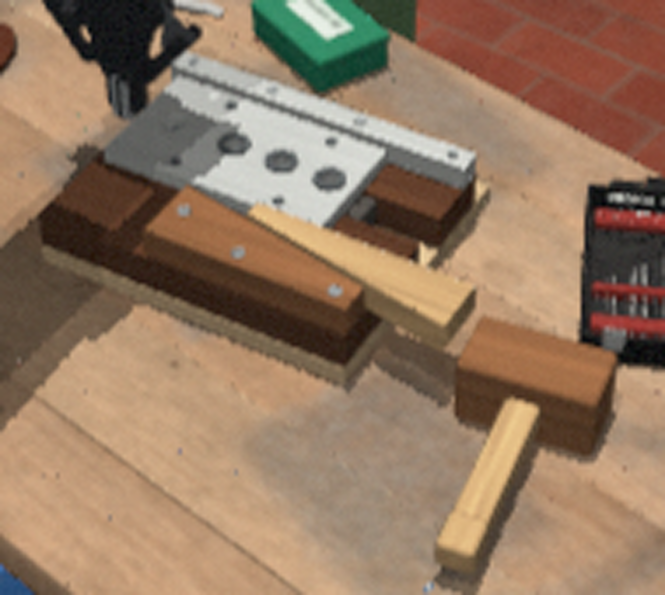

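The template seems to have dropped, since more of the fence face shows above it. A gentle push will confirm that the pin stops it.

```bash
python3 -m pendant '{"linear":[[-0.04,0,0],[-0.08,0,0],[-0.12,0,0],[-0.16,0,0],[-0.2,0,0],[-0.24,0,0],[-0.24,0,0],[-0.24,0,0],[-0.24,0,0],[-0.24,0,0]],"rotation":[[0,0,0],[0,0,0],[0,0,0],[0,0,0],[0,0,0],[0,0,0],[0,0,0],[0,0,0],[0,0,0],[0,0,0]],"grip":[1,1,1,1,1,1,1,1,1,1]}'|grep force; python3 -c "
from h import *
where()"
```

```text
contact_force: [-0.7, 2.8, -0.3]
t 11.18 jig xy [  1.3 101.8] z 72.0 F jig [-0.3  2.8] -0.3 w 0.0
```

```bash
python3 -m pendant '{"linear":[[-0.04,0,0],[-0.08,0,0],[-0.12,0,0],[-0.16,0,0],[-0.16,0,0],[-0.16,0,0],[-0.16,0,0],[-0.16,0,0],[-0.16,0,0],[-0.16,0,0]],"rotation":[[0,0,0],[0,0,0],[0,0,0],[0,0,0],[0,0,0],[0,0,0],[0,0,0],[0,0,0],[0,0,0],[0,0,0]],"grip":[1,1,1,1,1,1,1,1,1,1]}'|grep force; python3 -c "
from h import *
where()"
```

```text
contact_force: [-0.7, 3.9, -0.6]
t 12.02 jig xy [  1.4 100. ] z 72.0 F jig [-0.1  4. ] -0.6 w -0.01
```

Run:
```python
from h import *
d=np.load('jig.npz');tj=lambda p:((np.array(p)[:2]-d['t'])@d['R']*1000).round(1)
S=lambda u,v,z:tj(ray('scene',220+u/3.5,190+v/3.5,z))
print('s1 edge',S(359,146,.057),S(300,213,.057),'s2',S(362,143,.057),'s3',S(387,154,.057),S(325,225,.057), 'bush s3',S(234,145,.057),S(281,161,.057),S(330,178,.057))
crop('top',235,190,375,290,5.5,'t3')
```

```text
s1 edge [ 45.4 -70.4] [-39.6 -71. ] s2 [ 49.5 -70.6] s3 [ 47.6 -92.3] [-41.8 -92.4] bush s3 [0.8 8.7] [  2.4 -30.2] [  3.7 -70.2]
```

View pics/t3.png

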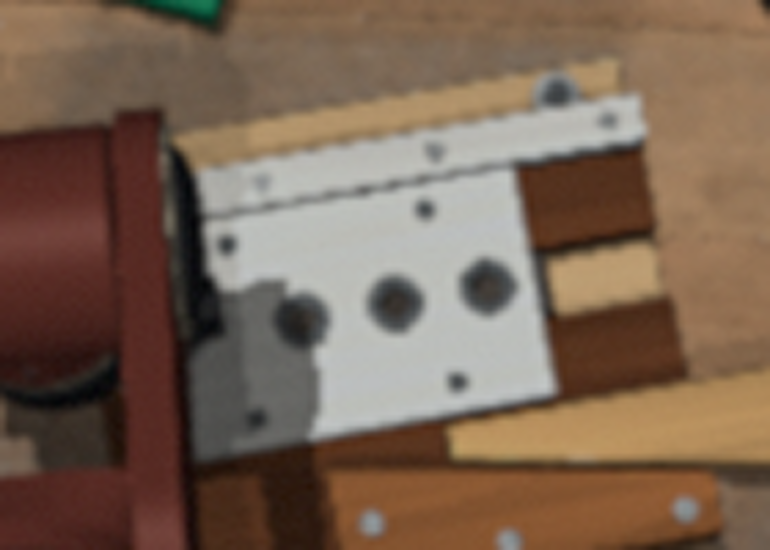

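Template −y edge is at (518,165)–(555,395) in this crop. I'll compute it and retreat for a clear look at the hole.

```bash
python3 - <<'E'
from h import *
d=np.load('jig.npz');tj=lambda p:((np.array(p)[:2]-d['t'])@d['R']*1000).round(1)
for q in [(518,165),(555,395),(303,320),(396,303),(488,286)]:print(tj(ray('top',235+q[0]/5.5,190+q[1]/5.5,.057)))
E
python3 -m pendant '{"linear":[[1,0,0],[2,0,0],[2.5,0,-3],[2.5,0,-6],[2.5,-3,-7],[2.5,-7,-7],[2.5,-11,-7],[2.5,-15,-7],[2.5,-18,-7],[2.5,-18,-7]],"rotation":[[0,0,0],[0,0,0],[0,0,0],[0,0,0],[0,0,0],[0,0,0],[0,0,0],[0,0,0],[0,0,0],[0,0,0]],"grip":[1,1,1,1,1,1,1,1,0.3,0]}'; python3 -c "
from h import *
where()
crop('top',235,190,375,290,5.5,'t4')"
```

```text
[ 51.1 -94.5]
[-49.4 -92. ]
[0.9 7.8]
[  1.2 -32.5]
[  1.6 -72.4]
time: 12.9
tool_pos: [0.3713, 0.1137, 0.1402]
tool_rot: [-0.001, 0.652, 0.758, -0.001]
contact_force: [0.1, -0.5, -0.2]
gripper_width: 0.27
t 12.9 jig xy [-183.5  125.7] z 140.2 F jig [-0.  -0.5] -0.2 w 0.27
```

View pics/t4.png

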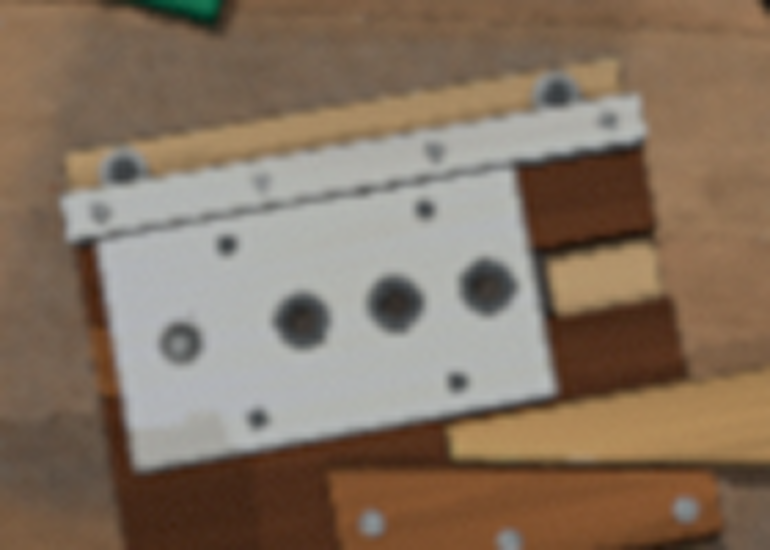

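The bright pin nose shows centred in the hole at (181,343), and the template's long edge lies along the fence, so it is seated. On to the mallet.

Run:
```python
from h import *
d=np.load('jig.npz');tj=lambda p:((np.array(p)[:2]-d['t'])@d['R']*1000).round(1)
print('hole',tj(ray('top',235+181/5.5,190+343/5.5,.057)))
world(np.array([.477,-.279,.14]),14.5)
```

```text
hole [ 0.1 60.4]
lin cm [-40.39   4.34   0.17] rot deg [ 0.05  0.05 -5.94]
```

```bash
python3 -m pendant '{"linear":[[-4,0.4,0],[-8,0.8,0],[-12,1.2,0],[-16,1.7,0],[-20,2.1,0],[-24,2.6,0],[-28,3,0],[-32,3.4,0],[-36,3.9,0],[-40.4,4.3,0]],"rotation":[[0,0,-1],[0,0,-2],[0,0,-3],[0,0,-4],[0,0,-5],[0,0,-6],[0,0,-6],[0,0,-6],[0,0,-6],[0,0,-6]],"grip":[0,0,0,0,0,0,0,0,0,0]}'; python3 -c "
from h import *
world(np.array([.477,-.279,.029]),14.5)"
```

```text
time: 13.78
tool_pos: [0.4794, -0.2796, 0.1419]
tool_rot: [0.0, 0.612, 0.791, -0.0]
contact_force: [-0.0, 0.8, 0.1]
gripper_width: 1.0
lin cm [ 0.13 -0.22 11.29] rot deg [0.02 0.06 0.01]
```

```bash
python3 -m pendant '{"linear":[[0.1,-0.2,3],[0.1,-0.2,6],[0.1,-0.2,9],[0.1,-0.2,10.8],[0.1,-0.2,11.3],[0.1,-0.2,11.3],[0.1,-0.2,11.3],[0.1,-0.2,11.3],[0.1,-0.2,11.3],[0.1,-0.2,11.3]],"rotation":[[0,0,0],[0,0,0],[0,0,0],[0,0,0],[0,0,0],[0,0,0],[0,0,0],[0,0,0],[0,0,0],[0,0,0]],"grip":[0,0,0,0,0,1,1,1,1,1]}'; python3 -c "
from h import *
where()
crop('scene',270,210,440,370,3.6,'s5')"
```

```text
time: 14.62
tool_pos: [0.4768, -0.2773, 0.0308]
tool_rot: [0.002, 0.612, 0.791, -0.0]
contact_force: [0.4, -1.6, 0.9]
gripper_width: 0.298
t 14.62 jig xy [-136.8 -276.7] z 30.8 F jig [ 0.1 -1.6] 0.9 w 0.3
```

View pics/s5.png

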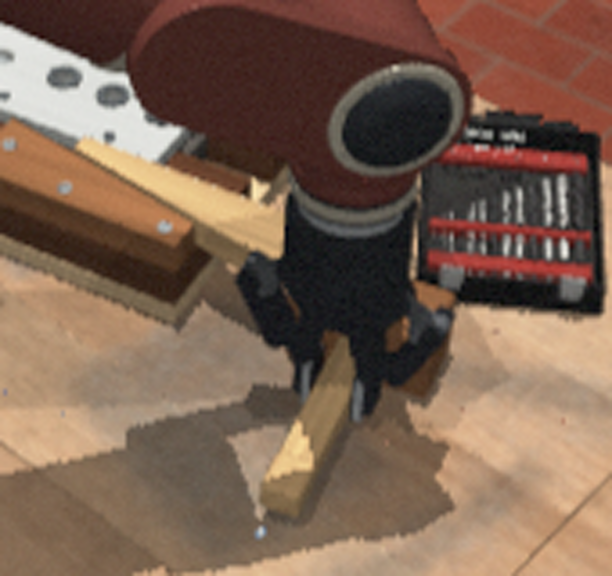

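Mallet gripped (width 0.30 ≈ 25 mm), with the head to the right of the hand beside the wedge butt. Lift, back off and align.

```bash
python3 -m pendant '{"linear":[[0,0,-0.2],[-0.4,0,-0.6],[-0.8,0,-1.2],[-1,0,-2],[-1,0,-2.8],[-1,0,-3.2],[-1,0,-3.2],[-1,0,-3.2],[-1,0,-3.2],[-1,0,-3.2]],"rotation":[[0,0,0],[0,0,0],[0,0,1],[0,0,3],[0,0,5],[0,0,6],[0,0,6],[0,0,6],[0,0,6],[0,0,6]],"grip":[1,1,1,1,1,1,1,1,1,1]}'; python3 -c "
from h import *
where();go(-134,-266,.062)"
```

```text
time: 15.5
tool_pos: [0.4778, -0.2858, 0.0603]
tool_rot: [-0.001, 0.653, 0.758, -0.0]
contact_force: [0.4, 0.3, -2.0]
gripper_width: 0.272
t 15.5 jig xy [-137.2 -285.2] z 60.3 F jig [0.5 0.2] -2.0 w 0.27
lin cm [ 1.92  0.32 -0.17] rot deg [-0.06 -0.06  0.03]
```

```bash
python3 -m pendant '{"linear":[[0.5,0.1,-0.1],[1,0.2,-0.1],[1.5,0.3,-0.1],[1.9,0.3,-0.1],[2.3,0.3,-0.1],[2.7,0.3,-0.1],[3.1,0.3,-0.1],[3.5,0.3,-0.1],[3.9,0.3,-0.1],[4.3,0.3,-0.1]],"rotation":[[0,0,0],[0,0,0],[0,0,0],[0,0,0],[0,0,0],[0,0,0],[0,0,0],[0,0,0],[0,0,0],[0,0,0]],"grip":[1,1,1,1,1,1,1,1,1,1]}' | grep force; python3 -c "
from h import *
where()"; python3 -m pendant '{"linear":[[0.2,0,0],[0.4,0,0],[0.6,0,0],[0.8,0,0],[1,0,0],[1.2,0,0],[1.4,0,0],[1.5,0,0],[1.5,0,0],[1.5,0,0]],"rotation":[[0,0,0],[0,0,0],[0,0,0],[0,0,0],[0,0,0],[0,0,0],[0,0,0],[0,0,0],[0,0,0],[0,0,0]],"grip":[1,1,1,1,1,1,1,1,1,1]}' | grep force; python3 -c "
from h import *
where()"
```

```text
contact_force: [-0.4, -0.3, -3.0]
t 16.33 jig xy [-133.7 -242.3] z 62.0 F jig [-0.4 -0.2] -3.0 w 0.27
contact_force: [-0.2, -0.3, -2.7]
t 17.17 jig xy [-133.9 -227.4] z 61.9 F jig [-0.2 -0.3] -2.7 w 0.27
```

```bash
python3 -m pendant '{"linear":[[0.1,0,0],[0.2,0,0],[0.3,0,0],[0.4,0,0],[0.5,0,0],[0.6,0,0],[0.7,0,0],[0.7,0,0],[0.7,0,0],[0.7,0,0]],"rotation":[[0,0,0],[0,0,0],[0,0,0],[0,0,0],[0,0,0],[0,0,0],[0,0,0],[0,0,0],[0,0,0],[0,0,0]],"grip":[1,1,1,1,1,1,1,1,1,1]}' | grep force; python3 -c "
from h import *
where()"; python3 -m pendant '{"linear":[[0.1,0,0],[0.2,0,0],[0.3,0,0],[0.4,0,0],[0.5,0,0],[0.5,0,0],[0.5,0,0],[0.5,0,0],[0.5,0,0],[0.5,0,0]],"rotation":[[0,0,0],[0,0,0],[0,0,0],[0,0,0],[0,0,0],[0,0,0],[0,0,0],[0,0,0],[0,0,0],[0,0,0]],"grip":[1,1,1,1,1,1,1,1,1,1]}' | grep force; python3 -c "
from h import *
where()"
```

```text
contact_force: [-0.2, -0.3, -4.2]
t 18.0 jig xy [-133.9 -220.4] z 61.9 F jig [-0.2 -0.2] -4.2 w 0.27
contact_force: [-0.0, -0.9, -3.1]
t 18.83 jig xy [-133.9 -215.5] z 61.9 F jig [-0.1 -0.9] -3.1 w 0.27
```

```bash
python3 -m pendant '{"linear":[[0.1,0,0],[0.2,0,0],[0.3,0,0],[0.4,0,0],[0.5,0,0],[0.5,0,0],[0.5,0,0],[0.5,0,0],[0.5,0,0],[0.5,0,0]],"rotation":[[0,0,0],[0,0,0],[0,0,0],[0,0,0],[0,0,0],[0,0,0],[0,0,0],[0,0,0],[0,0,0],[0,0,0]],"grip":[1,1,1,1,1,1,1,1,1,1]}' | grep force; python3 -c "
from h import *
where()
crop('scene',220,190,410,360,3.5,'s6')"
```

```text
contact_force: [0.9, -0.6, -3.2]
t 19.67 jig xy [-133.8 -210.5] z 61.9 F jig [ 0.8 -0.8] -3.2 w 0.27
```

View pics/s6.png

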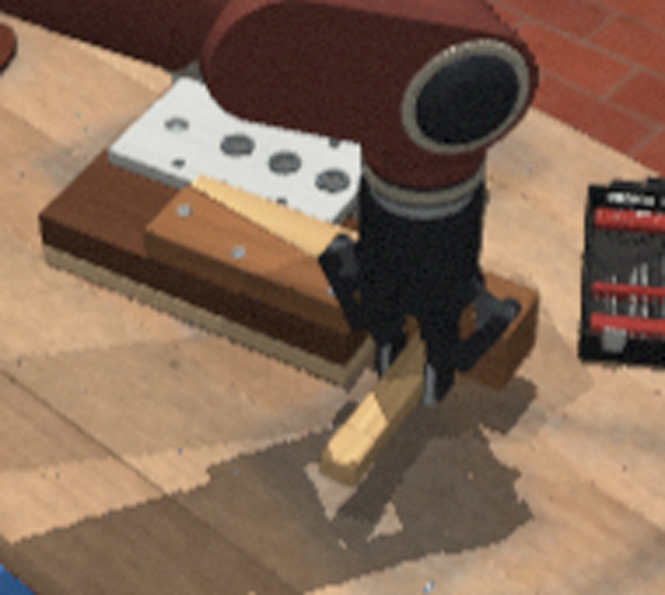

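The wedge is being driven: its thin end is now at (200,182), previously (258,210). Continuing until it resists.

```bash
python3 -m pendant '{"linear":[[0.05,0,0],[0.1,0,0],[0.15,0,0],[0.2,0,0],[0.25,0,0],[0.3,0,0],[0.35,0,0],[0.4,0,0],[0.4,0,0],[0.4,0,0]],"rotation":[[0,0,0],[0,0,0],[0,0,0],[0,0,0],[0,0,0],[0,0,0],[0,0,0],[0,0,0],[0,0,0],[0,0,0]],"grip":[1,1,1,1,1,1,1,1,1,1]}' | grep force; python3 -c "
from h import *
where()
d=np.load('jig.npz');print('thin',(ray('scene',220+200/3.5,190+182/3.5,.069)[:2]-d['t'])@d['R']*1000)"
```

```text
contact_force: [0.5, -8.5, -5.1]
t 20.55 jig xy [-133.5 -208. ] z 62.5 F jig [-0.8 -8.5] -5.1 w 0.27
thin [-58.17093687  -0.53577241]
```

```bash
python3 -m pendant '{"linear":[[0.05,0,0],[0.1,0,0],[0.15,0,0],[0.2,0,0],[0.2,0,0],[0.2,0,0],[0.2,0,0],[0.2,0,0],[0.2,0,0],[0.2,0,0]],"rotation":[[0,0,0],[0,0,0],[0,0,0],[0,0,0],[0,0,0],[0,0,0],[0,0,0],[0,0,0],[0,0,0],[0,0,0]],"grip":[1,1,1,1,1,1,1,1,1,1]}' | grep force; python3 -c "
from h import *
where()"
```

```text
contact_force: [0.9, -13.7, -6.0]
t 21.38 jig xy [-133.7 -207.7] z 62.8 F jig [ -1.1 -13.7] -6.0 w 0.27
```

```bash
python3 -m pendant '{"linear":[[0.05,0,0],[0.1,0,0],[0.15,0,0],[0.2,0,0],[0.25,0,0],[0.25,0,0],[0.25,0,0],[0.25,0,0],[0.25,0,0],[0.25,0,0]],"rotation":[[0,0,0],[0,0,0],[0,0,0],[0,0,0],[0,0,0],[0,0,0],[0,0,0],[0,0,0],[0,0,0],[0,0,0]],"grip":[1,1,1,1,1,1,1,1,1,1]}' | grep force; python3 -c "
from h import *
where()"
python3 -m pendant '{"linear":[[-0.5,0,0],[-1.5,0,0],[-2,0,0],[-2,0,0],[-1.2,0,0],[-0.4,0,0],[0.1,0,0],[0.25,0,0],[0.25,0,0],[0.25,0,0]],"rotation":[[0,0,0],[0,0,0],[0,0,0],[0,0,0],[0,0,0],[0,0,0],[0,0,0],[0,0,0],[0,0,0],[0,0,0]],"grip":[1,1,1,1,1,1,1,1,1,1]}' | grep force; python3 -c "
from h import *
where()"
```

```text
contact_force: [-0.4, -21.7, -7.6]
t 22.22 jig xy [-133.8 -207.4] z 63.4 F jig [ -3.6 -21.4] -7.6 w 0.27
contact_force: [-1.7, -30.9, -10.2]
t 23.05 jig xy [-134.3 -206.9] z 63.7 F jig [ -6.2 -30.3] -10.2 w 0.27
```

Jammed: 30 N without further travel. Retract and lay the mallet back where it was.

```bash
python3 -m pendant '{"linear":[[-0.8,0,0],[-2,0,0],[-4,0,0],[-6,0,0],[-7.5,0,0],[-8,0,0],[-8,0,1],[-8,0,2],[-8,0,2.6],[-8,0,2.6]],"rotation":[[0,0,0],[0,0,0],[0,0,0],[0,0,0],[0,0,0],[0,0,0],[0,0,0],[0,0,0],[0,0,0],[0,0,0]],"grip":[1,1,1,1,1,1,1,1,1,1]}' | grep force; python3 -c "
from h import *
where()"
```

```text
contact_force: [-1.8, -0.1, -3.6]
t 23.88 jig xy [-135.3 -276.9] z 32.7 F jig [-1.8  0.2] -3.6 w 0.27
```

```bash
python3 -m pendant '{"linear":[[0,0,0],[0,0,0.05],[0,0,0.1],[0,0,0.15],[0,0,0.2],[0,0,0.2],[0,0,0.2],[0,0,0.2],[0,0,0.2],[0,0,0.2]],"rotation":[[0,0,0],[0,0,0],[0,0,0],[0,0,0],[0,0,0],[0,0,0],[0,0,0],[0,0,0],[0,0,0],[0,0,0]],"grip":[1,1,1,1,1,1,1,1,1,1]}' | grep force; python3 -c "
from h import *
where()"
```

```text
contact_force: [-0.2, -1.3, -3.4]
t 24.72 jig xy [-133.7 -279.7] z 34.0 F jig [-0.4 -1.2] -3.4 w 0.27
```

```bash
python3 -m pendant '{"linear":[[0,0,0.05],[0,0,0.1],[0,0,0.15],[0,0,0.2],[0,0,0.25],[0,0,0.3],[0,0,0.35],[0,0,0.4],[0,0,0.4],[0,0,0.4]],"rotation":[[0,0,0],[0,0,0],[0,0,0],[0,0,0],[0,0,0],[0,0,0],[0,0,0],[0,0,0],[0,0,0],[0,0,0]],"grip":[1,1,1,1,1,1,1,1,1,1]}' | grep force; python3 -c "
from h import *
where()"
```

```text
contact_force: [-4.2, 2.8, 4.6]
t 25.55 jig xy [-133.6 -279.8] z 31.0 F jig [-3.8  3.4] 4.6 w 0.27
```

Table contact (fz went from −3.4 to +4.6 N). Release, rise straight up and clear away.

```bash
python3 -m pendant '{"linear":[[0,0,0],[0,0,0],[0,0,0],[0,0,0],[0,0,0],[0,0,0],[0,0,-1],[0,0,-3],[0,0,-6],[0,0,-9]],"rotation":[[0,0,0],[0,0,0],[0,0,0],[0,0,0],[0,0,0],[0,0,0],[0,0,0],[0,0,0],[0,0,0],[0,0,0]],"grip":[0.6,0.4,0,0,0,0,0,0,0,0]}' | grep width; python3 -m pendant '{"linear":[[0,0,-2],[0,0,-5],[0,-2,-8],[0,-5,-8],[0,-8,-8],[0,-11,-8],[0,-13,-8],[0,-13,-8],[0,-13,-8],[0,-13,-8]],"rotation":[[0,0,0],[0,0,0],[0,0,0],[0,0,0],[0,0,0],[0,0,0],[0,0,0],[0,0,0],[0,0,0],[0,0,0]],"grip":[0,0,0,0,0,0,0,0,0,0]}'; python3 -c "
from h import *
where()
f=crop('top',200,150,440,330,3.3,'t7')"
```

```text
gripper_width: 0.999
time: 27.22
tool_pos: [0.3521, -0.2991, 0.2007]
tool_rot: [0.001, 0.653, 0.758, 0.0]
contact_force: [0.2, 1.3, -0.3]
gripper_width: 0.999
t 27.22 jig xy [-263.4 -279.8] z 200.7 F jig [0.4 1.2] -0.3 w 1.0
```

View pics/t7.png

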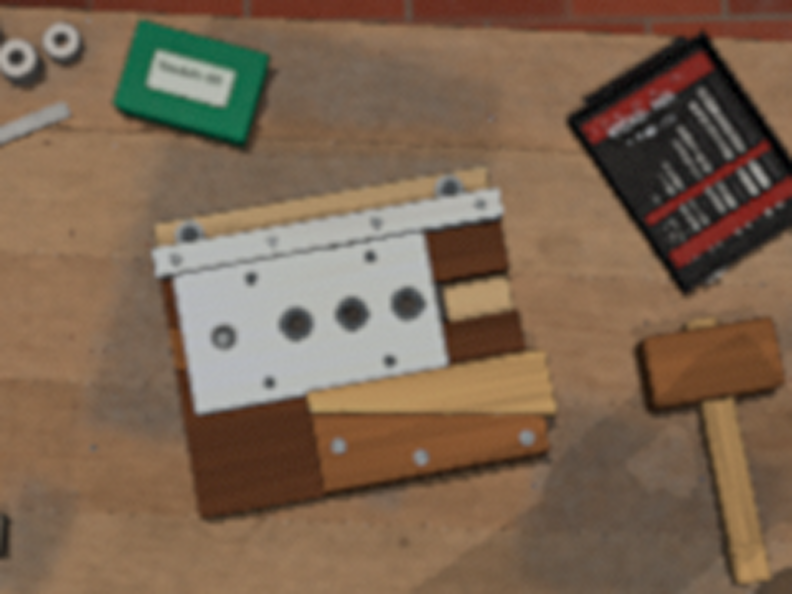

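The pin is centred in the hole at (223,337), and the template is along the fence. The wedge fills the gap, with its butt at (543..552, 352..412), and the mallet lies on the table clear of the jig. One number check, then hand in.

```bash
python3 -c "
from h import *
d=np.load('jig.npz')
for u,v in[(545,352),(553,411)]:print('butt',(ray('top',200+u/3.3,150+v/3.3,.069)[:2]-d['t'])@d['R']*1000)
print('hole',(ray('top',200+223/3.3,150+337/3.3,.057)[:2]-d['t'])@d['R']*1000)
print(manip.job_done())"
```

```text
butt [ -50.66906257 -160.02857064]
butt [ -92.39169655 -157.6142461 ]
hole [ 0.84661774 61.06228118]
the job is handed in; nothing more can be done
None
```

I seated the template over the pin, drove the wedge in with the mallet until it jammed, and handed the job in at about 27 s of the 61 s allowed.

- **Template:** I nudged it to the fence with at most about 11 N, then slid it along with about 4 N until the hole dropped over the pin. In the last top view the pin sits centred in the hole, with the hole measured at jig (0.8, 61) mm. The long edge lies along the fence.
- **Wedge:** I pushed it home with the mallet, then gave it one tap. The butt measured about jig y = −159 mm, so the origin is at about −74 mm, inside the expected jam range of −90 to −70 mm. The final force was about 30 N, above the suggested 12–20 N, and the wedge moved about 0.5 mm under it.
- **Mallet and bystanders:** The mallet lies on the table clear of the jig, and the gripper is open and away. The green box looks unmoved. The whetstone was almost outside the last picture, but the arm never went near it.

**Not confirmed:**
- The wedge's standing force on the template (over 5 N needed) cannot be measured. I inferred it from the hard stop and from the wedge staying put once the mallet was off it.
- While seating the template, the expected hard stop against the pin never showed as a clear force rise, so I relied on the pictures for that.
- My jig measurement was good to about 2–3 mm.

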